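# Load a culture flask into the bench reader

### The arm

A 6-joint arm with a two-finger parallel gripper is mounted at the origin on a cart in front of the work surface, level with it; the furniture and walls round the work are solid. World frame = base frame: x ahead of the robot, y to its left, z up, the work surface at z = 0. Lengths are in m, angles in rad, forces in N, time in s.
With the tool pointing down it reaches from about 0.25 to 0.775 m from the base axis. Payload 4 kg.
Tool frame: the origin (TCP) lies where the fingers leave the gripper's body, on its centre line; the fingertips stand 97 mm ahead of it and the grasp point (between the pads) lies 78 mm ahead of it; z points along the fingers, y is the line along which they close (so a half turn about z gives the same grasp; the last joint's range is limited). The gripper opens to 94 mm and grips with 3 to 60 N. Pads are 16 mm wide; open, the fingers measure 119 mm over their backs; the gripper's body (75 mm by 177 mm) begins 78 mm behind the grasp point.
Start: joints at [-1.276, 0.087, 1.371, -0, 1.684, -0.103], TCP at [0.213, -0.507, 0.303] pointing down, gripper open.
Joint ranges: [-3.1, 3.1], [-0.76, 2.03], [0.27, 2.55], [-1.08, 4.22], [0.17, 2.65], [-2.57, 2.57]. Speed limits (rad/s): [2.79, 2.79, 3.14, 3.14, 3.14, 3.14].

### API

Orientations are given as [roll, pitch, yaw] about the fixed x, y, z axes, in that order (R = Rz(yaw) Ry(pitch) Rx(roll)).
In Python, from bench import robot, eyes gives the robot as it stands. The module is installed in compiled form; this text tells all that it offers.
- The arm moves only by the tool carry_out, never from a script. Its argument "deltas" is a list of rows, each an object of numbers: "dx", "dy", "dz": the shift along the tool's x, y, z each as a share of 0.02 m, from -1 to 1; "wx", "wy", "wz": the turn, a rotation vector about the tool's x, y, z each as a share of 0.12 rad, from -1 to 1; "gripper": the closure in counts, from 0 (fully open) to 255 (shut). In form: [{"dx": .., "dy": .., "dz": .., "wx": .., "wy": .., "wz": .., "gripper": ..}, ...]. A call has 1 to 20 rows; each row shifts and turns the commanded pose from where the row before left it, along the tool's axes as they then stand; what a row does not reach is not made up. A row lasts 1/12 s, in which the tool goes at most 41.7 mm and 7.16 degrees, less where a joint would pass 70% of its speed; a pose out of reach is approached as far as the arm can. A call with a number of a shift or a turn outside -1 to 1 is refused whole. A call with a gripper value outside its range is refused whole. The fingers move at their own pace and stop on an object; the grip force is fixed at half the most. Time passes only in rows, so rows that do not move let the fingers close. It gives the time, the measured TCP pose, the force, the opening and the grip force at its end, in the units of the state.
- robot.get_obs(): the state, without advancing time (a new reading comes with each control period).
- eyes.snapshot(name): name is "scene" or "top"; returns the picture (384x512x3 uint8, red, green, blue); there is no depth.
- eyes.get_calibration(name): a dict with "fovy" (degrees; the focal length in pixels is half the picture's height over the tangent of half this angle, whatever the lens; pixels are square), "cx", "cy" (the principal point, pixels), "k1" (the pictures are not rectified: a ray, as slopes to the right and down, at radius r is drawn at 1 + k1 r^2 times it, then the intrinsics apply), "R" (3x3) and "t" (3): a world point X has camera coordinates R X + t. Camera axes: x right, y down, z forward; pixel columns grow to the right and rows downward; lengths in m; the calibration is good to about 2 mm. A picture is of the moment at which its call begins. get_calibration takes no time and is no camera call.
- robot.close_job(): hands the job in; it is judged then, once.
The state is a dict: "time": time; "joint_positions": joint angles; "qvel": joint speeds; "joint_torque": joint torques, N m; "tool_pos": TCP position; "ee_rot": TCP orientation; "wrist_force": force on the tool from outside, world axes, zero at the start; "wrist_torque": the same for the moment, N m; "width": finger opening in m; "finger_force": force on a finger pad.
Only numpy, scipy, OpenCV 4.12 (cv2) and the standard library are available. Lean on these libraries where they do the work, as an engineer would, in place of code of your own. Each camera call takes 0.05 s, during which the arm holds its last target. There are 200 camera calls.

### The job

Lay the culture flask flat in the nest of the metal sample tray, then slide the tray, spear first, into the bay of the white reader until the spear has snapped into the catch and the tray is fully home against its stops. The guides inside cannot be seen and are not quite in the middle: let their side walls line the tray up, feel your way and push gently, without knocking the reader or the things standing around.

Things in the scene. Friction and masses are not known exactly. Their poses are not given: they have to be found in the camera images.
- reader: White bench reader, 180 deep x 200 wide, fixed on the worktop; origin in the middle of its bay mouth, on its front face at worktop height; x points away from the robot (into the bay), y left, z up. The front 90 mm is a low deck 62 mm high; behind it a tower 225 mm high. Mouth 138 wide, 46 high, open down to the worktop, on which the tray runs.
- home (a point): Where the tray's origin is when home: nominally 59 mm inside the mouth. Hidden in the bay: two steel side walls 99 mm apart (tray: 96) with slanting lead-ins, 112 mm apart where they begin, 17 mm inside the mouth; roller catch; rubber end stops. This frame sits, unmeasured, up to 8 mm off to either side and 10 mm nearer or deeper. The catch takes 5 to 9 N of push; over 25 N is rough.
- tray: Sheet-steel sample tray, loose, about 0.3 kg; origin on its underside, x points to its nose, y left, z up. Pan 126 long (x -67 to 59) x 96 wide, walls 14 high, nose corners cut at 45 degrees by 8. From its other end a flat tongue 56 wide runs to x = -111 mm and carries the grip. It starts in front of the mouth, nose to the mouth, turned and offset.
- tray_nest (a point): Middle of the nest on the tray's floor, 3 mm above the tray's underside, 4 mm from the tray's origin towards -x of the tray. The nest, 119 long (x) x 60 wide (y), lies between two lengthwise grey ribs whose tops are 11.5 mm above the underside, and the end walls (14 mm).
- tray_spear (a point): Tip of the round-headed spear on the tray's nose, 81 mm from the tray's origin, 10 mm up; its head, 12 across, snaps between the two sprung rollers of the catch.
- tray_grip (a point): Point in the middle of the tray's upright black plastic grip, 22 mm above the tray's underside, 103 mm from the tray's origin towards -x of the tray. The grip is a block 14 (x) x 24 (y) mm whose top is 36 mm above the underside.
- flask: Clear culture flask lying flat with an orange cap, 100 long (x, cap at +x) x 51 wide (y) x 23 high, about 0.08 kg; origin under its middle. The clear body has flat sides to hold and spans x -50 to 35; the cap is 22 thick. Either way round in the nest will do.
- tray_switch (a joint): Hidden sprung switch pin on the guide frame that the tray's nose presses (up to 2 N): 0 free, about 0.008 m with the tray home against its stops; the spear passes the catch at about 0.002.
- timer: Small white timer, 66 x 66 x 21, bystander, on the left; origin under its middle.
- dropper_1: Small dropper bottle with a red tip, 27 x 27 x 85, bystander; origin under its middle.
- dropper_2: Small dropper bottle with a yellow tip, 27 x 27 x 85, bystander; origin under its middle.
There are look-alikes about, which are no part of the job. Leave any black look-alike of the flask alone.

How it is judged:
On the way, in this order (a step that is already met when the one before it is completed fails the run):
1. the flask lies flat in the tray's nest, let go, the tray still outside the bay (x of flask in the frame of tray between -0.017 and 0.009 m and y of flask in the frame of tray between -0.009 and 0.009 m and z of flask in the frame of tray between -0.001 and 0.007 m and angle between the x axis of flask and the x axis of tray, either way round below 0.2 rad and angle between flask's own z axis and vertical below 0.1 rad and contact force between flask and the fingers below 0.1 N and x of tray in the frame of reader below -0.05 m), for 0.2 s.
2. the tray's nose is between the guides with the flask in the nest (x of flask in the frame of tray between -0.017 and 0.009 m and y of flask in the frame of tray between -0.009 and 0.009 m and z of flask in the frame of tray between -0.001 and 0.007 m and angle between the x axis of flask and the x axis of tray, either way round below 0.2 rad and angle between flask's own z axis and vertical below 0.1 rad and x of tray in the frame of reader above 0 m), for 0.1 s.
At the end, for the whole second after the job is handed in: The tray is home in the bay, held by the catch (switch pin pressed more than 6.5 mm, within about 1.5 mm of the stops), flat and lined up within 0.06 rad, with the flask flat in its nest (within 9 mm of its centre line, 0.2 rad), everything at rest (x of flask in the frame of tray between -0.017 and 0.009 m and y of flask in the frame of tray between -0.009 and 0.009 m and z of flask in the frame of tray between -0.001 and 0.007 m and angle between the x axis of flask and the x axis of tray, either way round below 0.2 rad and angle between flask's own z axis and vertical below 0.1 rad and value of joint tray_switch above 0.0065 m and x of tray in the frame of reader above 0.045 m and angle between the x axis of tray and the x axis of reader, either way round below 0.06 rad and angle between tray's own z axis and vertical below 0.04 rad and linear speed of each of tray, flask below 0.01 m/s); the robot touches nothing.
It fails at once if the tray is forced: it presses on the reader's guides, catch, stops or housing with more than 25 N (contact force between tray and reader above 25 N).
It fails at once if the flask is knocked against the reader (over 3 N) (contact force between flask and reader above 3 N).
It fails at once if the robot knocks the reader (over 10 N) (contact force between any of the arm, the fingers and reader above 10 N).
It fails at once if a bystander is moved more than 30 mm (distance of any of timer, dropper_1, dropper_2 from where it was at the start of the episode above 0.03 m).
It also fails if it takes over 69 s, if anything falls off the work surface, if the arm or the gripper's body presses on something with over 40 N, if the wrist force passes 120 N, or if a joint passes its speed limit or range.

## Working session

There is one attempt and no reset: what is moved stays moved. The work goes in short steps, Python scripts to look and compute and a tool call to move; the robot and the scene stay as the last step left them, time stands still between calls to the robot, and variables do not carry over. Pictures are saved under pics/ and viewed, at most 10 in all, crops included, and the job is handed in when it is done.

Besides the shell and the picture viewer there is one more tool, called after "Call:" as name(argument=value, ...), one argument or row to a line, values as JSON. carry_out: Moves the arm, as the interface text tells. Shift numbers are shares of 0.02 m and turn numbers shares of 0.12 rad, none past 1 either way. Its arguments: {"type":"object","properties":{"deltas":{"type":"array","items":{"type":"object","properties":{"dx":{"type":"number"},"dy":{"type":"number"},"dz":{"type":"number"},"wx":{"type":"number"},"wy":{"type":"number"},"wz":{"type":"number"},"gripper":{"type":"number"}}}}},"required":["deltas"]}

```bash
mkdir -p pics; cat > h.py <<'E'
import numpy as np, cv2
from bench import robot, eyes
def px2ray(n,uv):
    c=eyes.get_calibration(n); f=192/np.tan(np.radians(c["fovy"])/2)
    d=(np.array(uv,float)-[c["cx"],c["cy"]])/f
    r=np.linalg.norm(d); s=r
    for _ in range(20): s=r/(1+c["k1"]*s*s)
    d=d*(s/r if r>0 else 1)
    R=np.array(c["R"]);t=np.array(c["t"])
    return -R.T@t, R.T@np.array([d[0],d[1],1])
def onz(n,uv,z):
    o,d=px2ray(n,uv); return o+d*(z-o[2])/d[2]
def proj(n,X):
    c=eyes.get_calibration(n); f=192/np.tan(np.radians(c["fovy"])/2)
    p=np.array(c["R"])@np.array(X)+np.array(c["t"]); d=p[:2]/p[2]
    return d*(1+c["k1"]*(d@d))*f+[c["cx"],c["cy"]]
E
python3 - <<'E'
from h import *
for n in("scene","top"):
    im=eyes.snapshot(n); np.save(f"pics/{n}0.npy",im)
    cv2.imwrite(f"pics/{n}0.png",cv2.resize(im[:,:,::-1],(800,600)))
    o,d=px2ray(n,(256,192));c=eyes.get_calibration(n);print(n,o,d,c["fovy"],c["k1"])
print(robot.get_obs())
E
```

```text
scene [0.03873137 0.76159182 0.59967139] [ 0.4919944  -0.66314149 -0.56408335] 50.404236990020706 -0.12455799402666522
top [0.38221609 0.13251107 1.43981495] [ 0.08829473  0.00570814 -0.99608909] 47.24760133743449 -0.15298052028514852
{'time': 0.1, 'joint_positions': array([-1.27607132e+00,  8.78887554e-02,  1.37207551e+00, -4.62191437e-05,
        1.68356479e+00, -1.03093696e-01]), 'qvel': array([-1.32129842e-05,  7.40107860e-04, -2.59941398e-03, -8.70198238e-04,
       -2.45495865e-04, -9.61213536e-04]), 'joint_torque': array([ 2.35038038e-03, -3.41249907e+01, -3.03303230e+01,  7.19849719e-02,
        3.03692627e-02, -9.20771708e-05]), 'tool_pos': array([ 0.21297871, -0.50677776,  0.30163084]), 'ee_rot': array([-3.13966181e+00, -1.53585526e-04,  3.97813395e-01]), 'wrist_force': array([-0.24063777,  0.75276376, -0.02368681]), 'wrist_torque': array([-0.01824005,  0.00367556, -0.05854414]), 'finger_force': 0.0, 'width': 0.09388599214704477}
```

View pics/top0.png

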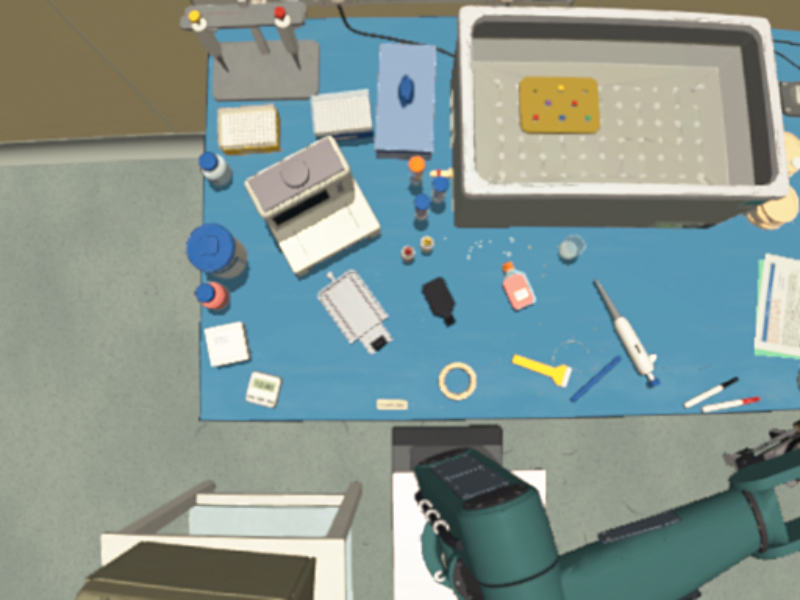

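View pics/scene0.png

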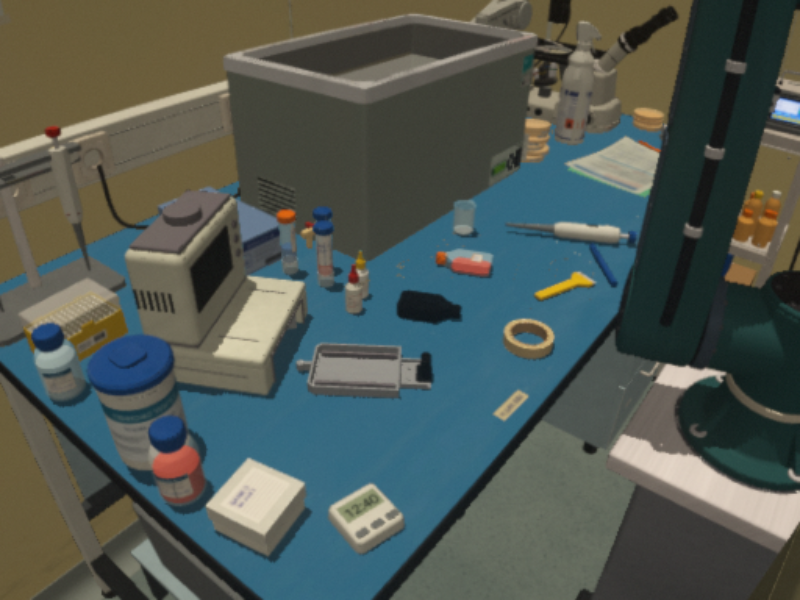

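The top view shows the tray at about (352,308), its grip at (378,342) and its spear at (330,276). The reader's deck front edge runs from (298,272) to (380,230). The flask is at (518,288) with its cap at (508,267), the droppers at (407,253) and (427,242), and the timer at (263,390). I'll enlarge a crop and mask it.

```bash
python3 - <<'E'
from h import *
im=np.load("pics/top0.npy"); x0,y0=155,105
c=im[y0:y0+130,x0:x0+200]; big=cv2.resize(c[:,:,::-1],None,fx=4,fy=4,interpolation=cv2.INTER_CUBIC)
for i in range(0,200,20): cv2.putText(big,str(x0+i),(i*4,10),0,.35,(0,0,255),1); cv2.line(big,(i*4,12),(i*4,18),(0,0,255),1)
for i in range(0,130,20): cv2.putText(big,str(y0+i),(0,i*4+4),0,.35,(0,0,255),1)
cv2.imwrite("pics/crop1.png",big)
hsv=cv2.cvtColor(im,cv2.COLOR_RGB2HSV)
def blobs(m,name,lo,hi):
    n,l,s,ce=cv2.connectedComponentsWithStats(m.astype(np.uint8))
    for i in range(1,n):
        if lo<s[i,4]<hi and 190<ce[i][0]+60 and s[i,0]>120 and 130<ce[i][1]<270 and s[i,1]>100:
            pts=cv2.findContours((l==i).astype(np.uint8),0,2)[0][0]
            print(name,s[i],ce[i].round(1),[np.round(v,1) for v in cv2.minAreaRect(pts)[:2]],round(cv2.minAreaRect(pts)[2],1))
H,S,V=[hsv[:,:,i].astype(int) for i in range(3)]
blobs(~((H>95)&(H<112)&(S>130)),"nonblue",40,6000)
blobs((H<15)&(S>150)&(V>150),"orange",4,300)
blobs((V<60),"black",10,800)
E
```

```text
orange [260 159   3   2   5] [260.8 159.6] [array([261. , 159.5]), array([1., 2.])] 90.0
orange [322 168   6   5  18] [324.2 170.2] [array([324.3, 170.1]), array([3.1, 5.8])] 63.4
orange [476 255  10   3  19] [479.9 255.7] [array([480.5, 256. ]), array([2., 9.])] 90.0
black [175 122  35  22 216] [192.3 132.6] [array([192.3, 132.6]), array([ 5.7, 37.7])] 61.8
black [271 178  20  30 326] [281.  191.6] [array([282. , 193.5]), array([28.6, 13.9])] 63.4
black [238 216   9   8  41] [242.2 219.6] [array([242. , 219.5]), array([4.9, 7.8])] 45.0
black [463 242   9   5  15] [466.9 244.2] [array([467.1, 244.2]), array([1.3, 8.9])] 63.4
```

View pics/crop1.png

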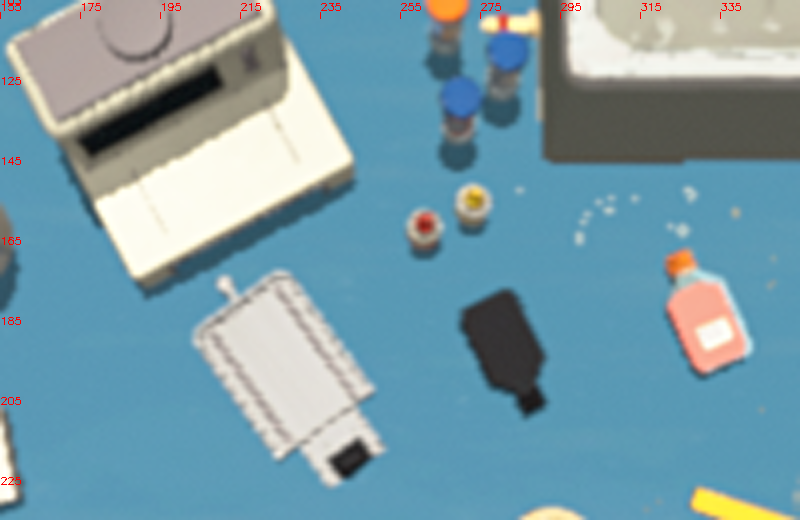

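The crop shows, in crop pixels: deck front corners (137,276) and (350,160), tray spear tip (222,280), grip top (350,458), tray pan corners near (195,338), (282,272), (373,390) and (280,457). The flask cap is at (680,263), with body back corners (705,375) and (750,347).

```bash
python3 - <<'E'
from h import *
q=lambda u,v,z: onz("top",(155+(u-1.5)/4,105+(v-1.5)/4),z)
a=q(137,275,.062);b=q(351,160,.062);m=(a+b)/2
print("deck",a,b,np.linalg.norm(a-b),"yaw",np.degrees(np.arctan2(*(-(b-a)[[0,1]][::1]))) )
d=(a-b)/np.linalg.norm(a-b); print("reader mouth",m,"xyaw",np.degrees(np.arctan2(-d[0],d[1])))
g=q(350,458,.036); s=q(221,280,.010); print("grip",g,"spear",s,np.linalg.norm((s-g)[:2]),"yaw",np.degrees(np.arctan2((s-g)[1],(s-g)[0])))
P=[q(195,338,.014),q(282,272,.014),q(373,390,.014),q(280,457,.014)]
for i in range(4): print("pan",P[i],np.linalg.norm(P[i]-P[i-1]))
c=q(680,263,.012); f=q(705,375,.012);r=q(750,347,.012); bk=(f+r)/2
print("flask",c,f,r,np.linalg.norm(f-r),np.linalg.norm(c-bk),"yaw",np.degrees(np.arctan2((c-bk)[1],(c-bk)[0])))
print([q(u,v,.08) for u,v in((425,223),(473,198))])
E
```

```text
deck [0.56588197 0.35311531 0.062     ] [0.65638913 0.18242515 0.062     ] 0.19320112735328537 yaw -27.934431122465327
reader mouth [0.61113555 0.26777023 0.062     ] xyaw 27.934431122465323
grip [0.42007193 0.18572036 0.036     ] spear [0.56784174 0.29187644 0.01      ] 0.1819478812512246 yaw 35.69301975484885
pan [0.51976629 0.31275464 0.014     ] 0.11986472335493388
pan [0.5733674  0.24128749 0.014     ] 0.08933438070932186
pan [0.47578327 0.16743884 0.014     ] 0.12237763143562899
pan [0.42197831 0.24343607 0.014     ] 0.09311580007435188
flask [ 0.57798632 -0.08582299  0.012     ] [ 0.48538732 -0.10422138  0.012     ] [ 0.50802763 -0.14203912  0.012     ] 0.04407680646885284 0.08943200474284987 yaw 24.655277491887983
[array([0.60203764, 0.12410498, 0.08      ]), array([0.62151941, 0.08624635, 0.08      ])]
```

Sizes check out: deck 0.193 against 0.200, pan 0.122 x 0.093, spear to grip 0.182 against 0.184. Estimates are reader mouth (0.611,0.268) at yaw 28°, tray origin (0.502,0.245) at yaw 36°, and flask (0.540,-0.103) at yaw 25°. I'll move above the flask.

Call:
carry_out(
  deltas=[
    {"dx": 1, "dy": -0.53, "dz": 0.2, "gripper": 0},
    {"dx": 1, "dy": -0.53, "dz": 0.2, "gripper": 0},
    {"dx": 1, "dy": -0.53, "dz": 0.2, "gripper": 0},
    {"dx": 1, "dy": -0.53, "dz": 0.2, "gripper": 0},
    {"dx": 1, "dy": -0.53, "dz": 0.2, "gripper": 0},
    {"dx": 1, "dy": -0.53, "dz": 0.2, "gripper": 0},
    {"dx": 1, "dy": -0.53, "dz": 0.2, "gripper": 0},
    {"dx": 1, "dy": -0.53, "dz": 0.2, "gripper": 0},
    {"dx": 1, "dy": -0.53, "dz": 0.2, "gripper": 0},
    {"dx": 1, "dy": -0.53, "dz": 0.2, "gripper": 0},
    {"dx": 1, "dy": -0.53, "dz": 0.2, "gripper": 0},
    {"dx": 1, "dy": -0.53, "dz": 0.2, "gripper": 0},
    {"dx": 1, "dy": -0.53, "dz": 0.2, "gripper": 0},
    {"dx": 1, "dy": -0.53, "dz": 0.2, "gripper": 0},
    {"dx": 1, "dy": -0.53, "dz": 0.2, "gripper": 0},
    {"dx": 1, "dy": -0.53, "dz": 0.2, "gripper": 0},
    {"dx": 1, "dy": -0.53, "dz": 0.2, "gripper": 0},
    {"dx": 1, "dy": -0.53, "dz": 0.2, "gripper": 0},
    {"dx": 1, "dy": -0.53, "dz": 0.2, "gripper": 0},
    {"dx": 1, "dy": -0.53, "dz": 0.2, "gripper": 0},
  ],
)

```text
invalid input
```

Call:
carry_out(
  deltas=[
    {"dx": 0.9, "dy": -0.5, "dz": 0.2, "wx": 0, "wy": 0, "wz": 0, "gripper": 0},
  ],
)

```text
time: 0.18
tool_pos: [0.2244, -0.4925, 0.2982]
ee_rot: [3.141, 0.002, 0.394]
wrist_force: [-0.3, 0.3, -0.1]
width: 0.0939
finger_force: 0.0
```

Call:
carry_out(
  deltas=[
    {"dx": 1, "dy": -0.53, "dz": 0.2, "wx": 0, "wy": 0, "wz": 0, "gripper": 0},
    {"dx": 1, "dy": -0.53, "dz": 0.2, "wx": 0, "wy": 0, "wz": 0, "gripper": 0},
    {"dx": 1, "dy": -0.53, "dz": 0.2, "wx": 0, "wy": 0, "wz": 0, "gripper": 0},
    {"dx": 1, "dy": -0.53, "dz": 0.2, "wx": 0, "wy": 0, "wz": 0, "gripper": 0},
    {"dx": 1, "dy": -0.53, "dz": 0.2, "wx": 0, "wy": 0, "wz": 0, "gripper": 0},
    {"dx": 1, "dy": -0.53, "dz": 0.2, "wx": 0, "wy": 0, "wz": 0, "gripper": 0},
    {"dx": 1, "dy": -0.53, "dz": 0.2, "wx": 0, "wy": 0, "wz": 0, "gripper": 0},
    {"dx": 1, "dy": -0.53, "dz": 0.2, "wx": 0, "wy": 0, "wz": 0, "gripper": 0},
    {"dx": 1, "dy": -0.53, "dz": 0.2, "wx": 0, "wy": 0, "wz": 0, "gripper": 0},
    {"dx": 1, "dy": -0.53, "dz": 0.2, "wx": 0, "wy": 0, "wz": 0, "gripper": 0},
    {"dx": 1, "dy": -0.53, "dz": 0.2, "wx": 0, "wy": 0, "wz": 0, "gripper": 0},
    {"dx": 1, "dy": -0.53, "dz": 0.2, "wx": 0, "wy": 0, "wz": 0, "gripper": 0},
    {"dx": 1, "dy": -0.53, "dz": 0.2, "wx": 0, "wy": 0, "wz": 0, "gripper": 0},
    {"dx": 1, "dy": -0.53, "dz": 0.2, "wx": 0, "wy": 0, "wz": 0, "gripper": 0},
    {"dx": 1, "dy": -0.53, "dz": 0.2, "wx": 0, "wy": 0, "wz": 0, "gripper": 0},
    {"dx": 1, "dy": -0.53, "dz": 0.2, "wx": 0, "wy": 0, "wz": 0, "gripper": 0},
    {"dx": 1, "dy": -0.53, "dz": 0.2, "wx": 0, "wy": 0, "wz": 0, "gripper": 0},
    {"dx": 1, "dy": -0.53, "dz": 0.2, "wx": 0, "wy": 0, "wz": 0, "gripper": 0},
    {"dx": 1, "dy": -0.53, "dz": 0.2, "wx": 0, "wy": 0, "wz": 0, "gripper": 0},
    {"dx": 1, "dy": -0.53, "dz": 0.2, "wx": 0, "wy": 0, "wz": 0, "gripper": 0},
  ],
)

```text
time: 1.85
tool_pos: [0.5127, -0.1394, 0.2179]
ee_rot: [-3.141, 0.001, 0.398]
wrist_force: [0.4, 0.2, 0.1]
width: 0.094
finger_force: 0.0
```

```bash
cat >> h.py <<'E'
def tri(uvs,uvt):
    A=[];b=[]
    for n,uv in(("scene",uvs),("top",uvt)):
        o,d=px2ray(n,uv); d/=np.linalg.norm(d); M=np.eye(3)-np.outer(d,d); A.append(M); b.append(M@o)
    return np.linalg.lstsq(np.vstack(A),np.hstack(b),rcond=None)[0]
E
python3 - <<'E'
from h import *
im=np.load("pics/scene0.npy"); h=cv2.cvtColor(im,cv2.COLOR_RGB2HSV).astype(int)
m=(h[:,:,0]<15)&(h[:,:,1]>150)&(h[:,:,2]>130); ys,xs=np.nonzero(m[155:175,272:292]); uv=(xs.mean()+272,ys.mean()+155); print(uv,len(xs))
print("cap",tri(uv,(324.2,170.2)))
# grip top, spear tip from first full scene view (800 scale)
print("grip top",tri((424*.64,356*.64),(242.2,219.2)),"spear",tri((299*.64,364*.64),(210,174.6)))
# deck front corners top
print(onz("scene",(272*.64,357*.64),.062),onz("scene",(305*.64,284*.64),.062))
E
```

```text
(np.float64(283.87179487179486), np.float64(165.4102564102564)) 39
cap [ 0.57593109 -0.08636869  0.01032367]
grip top [0.42051452 0.18592741 0.03491626] spear [0.56648388 0.2902584  0.0112304 ]
[0.55730335 0.34265522 0.062     ] [0.64811562 0.1879991  0.062     ]
```

Call:
carry_out(
  deltas=[
    {"dx": 0.98, "dy": -0.57, "dz": 0.5, "wx": 0, "wy": 0, "wz": -0.3, "gripper": 0},
    {"dx": 0.98, "dy": -0.58, "dz": 0.5, "wx": 0, "wy": 0, "wz": 0, "gripper": 0},
    {"dx": 0, "dy": 0, "dz": 0.5, "wx": 0, "wy": 0, "wz": 0, "gripper": 0},
    {"dx": 0, "dy": 0, "dz": 0, "wx": 0, "wy": 0, "wz": 0, "gripper": 0},
  ],
)

```text
time: 2.18
tool_pos: [0.5378, -0.1026, 0.1855]
ee_rot: [-3.138, 0.005, 0.436]
wrist_force: [-1.3, 0.0, -0.9]
width: 0.094
finger_force: 0.0
```

Call:
carry_out(
  deltas=[
    {"dx": 0, "dy": 0, "dz": 1, "wx": 0, "wy": 0, "wz": 0, "gripper": 0},
    {"dx": 0, "dy": 0, "dz": 1, "wx": 0, "wy": 0, "wz": 0, "gripper": 0},
    {"dx": 0, "dy": 0, "dz": 1, "wx": 0, "wy": 0, "wz": 0, "gripper": 0},
    {"dx": 0, "dy": 0, "dz": 0.7, "wx": 0, "wy": 0, "wz": 0, "gripper": 0},
    {"dx": 0, "dy": 0, "dz": 0, "wx": 0, "wy": 0, "wz": 0, "gripper": 0},
    {"dx": 0, "dy": 0, "dz": 0, "wx": 0, "wy": 0, "wz": 0, "gripper": 0},
  ],
)

```text
time: 2.68
tool_pos: [0.5381, -0.1044, 0.1142]
ee_rot: [-3.141, 0.002, 0.432]
wrist_force: [0.5, 0.2, -0.6]
width: 0.0943
finger_force: 0.0
```

```bash
python3 - <<'E'
from h import *
im=eyes.snapshot("scene"); u,v=[int(x) for x in proj("scene",(.54,-.1,.05))]
cv2.imwrite("pics/s1.png",cv2.resize(im[max(v-70,0):v+70,u-90:u+90,::-1],None,fx=4,fy=4,interpolation=cv2.INTER_CUBIC)); print(robot.get_obs()["tool_pos"])
E
```

```text
[ 0.53893176 -0.10449987  0.11543616]
```

View pics/s1.png

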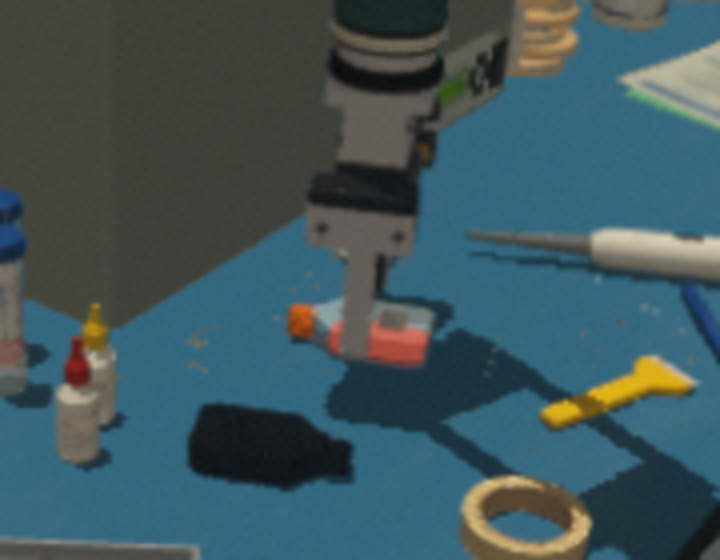

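The near finger is at (358,330), in front of the flask at mid-body with the cap at (300,322), so the fingers straddle it. I'll lower a little more and close.

Call:
carry_out(
  deltas=[
    {"dx": 0, "dy": 0, "dz": 0.28, "wx": 0, "wy": 0, "wz": 0, "gripper": 0},
    {"dx": 0, "dy": 0, "dz": 0, "wx": 0, "wy": 0, "wz": 0, "gripper": 255},
    {"dx": 0, "dy": 0, "dz": 0, "wx": 0, "wy": 0, "wz": 0, "gripper": 255},
    {"dx": 0, "dy": 0, "dz": 0, "wx": 0, "wy": 0, "wz": 0, "gripper": 255},
    {"dx": 0, "dy": 0, "dz": 0, "wx": 0, "wy": 0, "wz": 0, "gripper": 255},
    {"dx": 0, "dy": 0, "dz": 0, "wx": 0, "wy": 0, "wz": 0, "gripper": 255},
    {"dx": 0, "dy": 0, "dz": 0, "wx": 0, "wy": 0, "wz": 0, "gripper": 255},
    {"dx": 0, "dy": 0, "dz": 0, "wx": 0, "wy": 0, "wz": 0, "gripper": 255},
  ],
)

```text
time: 3.4
tool_pos: [0.539, -0.1035, 0.1092]
ee_rot: [3.142, -0.0, 0.434]
wrist_force: [0.4, 0.1, 0.3]
width: 0.0509
finger_force: 5.9
```

Call:
carry_out(
  deltas=[
    {"dx": 0, "dy": 0, "dz": 0, "wx": 0, "wy": 0, "wz": 0, "gripper": 255},
    {"dx": 0, "dy": 0, "dz": 0, "wx": 0, "wy": 0, "wz": 0, "gripper": 255},
    {"dx": 0, "dy": 0, "dz": -0.4, "wx": 0, "wy": 0, "wz": 0, "gripper": 255},
    {"dx": 0, "dy": 0, "dz": -0.8, "wx": 0, "wy": 0, "wz": 0, "gripper": 255},
    {"dx": 0, "dy": 0, "dz": -1, "wx": 0, "wy": 0, "wz": 0, "gripper": 255},
    {"dx": 0, "dy": 0, "dz": -1, "wx": 0, "wy": 0, "wz": 0, "gripper": 255},
    {"dx": 0, "dy": 0, "dz": -1, "wx": 0, "wy": 0, "wz": 0, "gripper": 255},
    {"dx": 0, "dy": 0, "dz": -1, "wx": 0, "wy": 0, "wz": 0, "gripper": 255},
    {"dx": 0, "dy": 0, "dz": -0.4, "wx": 0, "wy": 0, "wz": 0, "gripper": 255},
    {"dx": 0, "dy": 0, "dz": 0, "wx": 0, "wy": 0, "wz": 0, "gripper": 255},
  ],
)

```text
time: 4.23
tool_pos: [0.5401, -0.104, 0.2241]
ee_rot: [3.138, -0.004, 0.434]
wrist_force: [0.6, -0.3, -1.2]
width: 0.0505
finger_force: 29.9
```

Call:
carry_out(
  deltas=[
    {"dx": 0.15, "dy": -0.49, "dz": 0, "wx": 0, "wy": 0, "wz": 0, "gripper": 255},
    {"dx": 0.3, "dy": -0.97, "dz": 0, "wx": 0, "wy": 0, "wz": 0, "gripper": 255},
    {"dx": 0.32, "dy": -0.97, "dz": 0, "wx": 0, "wy": 0, "wz": 0, "gripper": 255},
    {"dx": 0.32, "dy": -0.97, "dz": 0, "wx": 0, "wy": 0, "wz": 0, "gripper": 255},
    {"dx": 0.32, "dy": -0.97, "dz": 0, "wx": 0, "wy": 0, "wz": 0, "gripper": 255},
    {"dx": 0.32, "dy": -0.97, "dz": 0, "wx": 0, "wy": 0, "wz": 0, "gripper": 255},
    {"dx": 0.32, "dy": -0.97, "dz": 0, "wx": 0, "wy": 0, "wz": 0, "gripper": 255},
    {"dx": 0.32, "dy": -0.97, "dz": 0, "wx": 0, "wy": 0, "wz": 0, "gripper": 255},
    {"dx": 0.32, "dy": -0.97, "dz": 0, "wx": 0, "wy": 0, "wz": 0, "gripper": 255},
    {"dx": 0.32, "dy": -0.97, "dz": 0, "wx": 0, "wy": 0, "wz": 0, "gripper": 255},
    {"dx": 0.32, "dy": -0.97, "dz": 0, "wx": 0, "wy": 0, "wz": 0, "gripper": 255},
    {"dx": 0.32, "dy": -0.97, "dz": 0, "wx": 0, "wy": 0, "wz": 0, "gripper": 255},
    {"dx": 0.32, "dy": -0.97, "dz": 0, "wx": 0, "wy": 0, "wz": 0, "gripper": 255},
    {"dx": 0.32, "dy": -0.97, "dz": 0, "wx": 0, "wy": 0, "wz": 0, "gripper": 255},
    {"dx": 0.32, "dy": -0.97, "dz": 0, "wx": 0, "wy": 0, "wz": 0, "gripper": 255},
    {"dx": 0.32, "dy": -0.97, "dz": 0, "wx": 0, "wy": 0, "wz": 0, "gripper": 255},
    {"dx": 0.32, "dy": -0.97, "dz": 0, "wx": 0, "wy": 0, "wz": -0.5, "gripper": 255},
    {"dx": 0.3, "dy": -0.5, "dz": 0, "wx": 0, "wy": 0, "wz": -0.6, "gripper": 255},
    {"dx": 0, "dy": 0, "dz": 0, "wx": 0, "wy": 0, "wz": -0.5, "gripper": 255},
    {"dx": 0, "dy": 0, "dz": 0, "wx": 0, "wy": 0, "wz": 0, "gripper": 255},
  ],
)

```text
time: 5.9
tool_pos: [0.4987, 0.2438, 0.2185]
ee_rot: [-3.14, 0.004, 0.629]
wrist_force: [0.1, -0.2, -1.0]
width: 0.05
finger_force: 29.9
```

```bash
python3 - <<'E'
from h import *
im=eyes.snapshot("scene"); u,v=[int(x) for x in proj("scene",(.5,.24,.06))]
cv2.imwrite("pics/s2.png",cv2.resize(im[max(v-70,0):v+70,u-90:u+90,::-1],None,fx=4,fy=4,interpolation=cv2.INTER_CUBIC)); o=robot.get_obs();print(o["tool_pos"],o["ee_rot"],o["width"],o["finger_force"],o["wrist_force"])
E
```

```text
[0.49892918 0.24322746 0.21881934] [-3.14044846  0.00402531  0.62571333] 0.0502471005655415 29.861831925809383 [-0.41377184  0.39976431 -1.33051087]
```

View pics/s2.png

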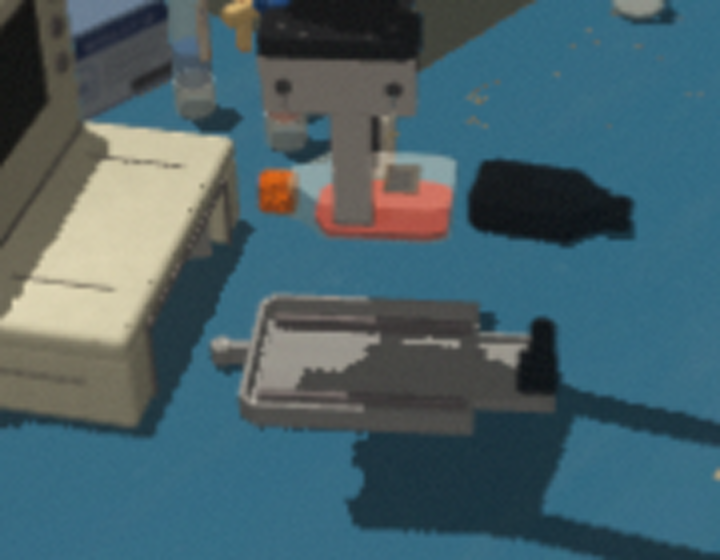

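The flask hangs level over the tray, cap at (277,190) towards the spear, lined up with the nest. The grip block is at (538,355). I'll lower it into the nest.

Call:
carry_out(
  deltas=[
    {"dx": -0.08, "dy": 0.03, "dz": 0.8, "wx": 0, "wy": 0, "wz": 0, "gripper": 255},
    {"dx": 0, "dy": 0, "dz": 1, "wx": 0, "wy": 0, "wz": 0, "gripper": 255},
    {"dx": 0, "dy": 0, "dz": 1, "wx": 0, "wy": 0, "wz": 0, "gripper": 255},
    {"dx": 0, "dy": 0, "dz": 1, "wx": 0, "wy": 0, "wz": 0, "gripper": 255},
    {"dx": 0, "dy": 0, "dz": 0.6, "wx": 0, "wy": 0, "wz": 0, "gripper": 255},
    {"dx": 0, "dy": 0, "dz": 0.3, "wx": 0, "wy": 0, "wz": 0, "gripper": 255},
    {"dx": 0, "dy": 0, "dz": 0.2, "wx": 0, "wy": 0, "wz": 0, "gripper": 255},
    {"dx": 0, "dy": 0, "dz": 0.15, "wx": 0, "wy": 0, "wz": 0, "gripper": 255},
    {"dx": 0, "dy": 0, "dz": 0, "wx": 0, "wy": 0, "wz": 0, "gripper": 255},
    {"dx": 0, "dy": 0, "dz": 0, "wx": 0, "wy": 0, "wz": 0, "gripper": 255},
  ],
)

```text
time: 6.78
tool_pos: [0.4998, 0.2415, 0.121]
ee_rot: [3.141, -0.002, 0.626]
wrist_force: [0.1, 0.2, 0.0]
width: 0.0502
finger_force: 29.9
```

```bash
python3 - <<'E'
from h import *
im=eyes.snapshot("scene"); u,v=[int(x) for x in proj("scene",(.5,.24,.03))]
cv2.imwrite("pics/s3.png",cv2.resize(im[max(v-50,0):v+50,u-60:u+60,::-1],None,fx=5,fy=5,interpolation=cv2.INTER_CUBIC)); o=robot.get_obs();print(o["tool_pos"],o["ee_rot"],o["width"],o["finger_force"],o["wrist_force"])
E
```

```text
[0.49988311 0.24149073 0.12118726] [ 3.14093293e+00 -1.97257448e-03  6.25585584e-01] 0.050684333969724646 29.86214730888605 [ 0.35028874 -0.0390891  -1.67904075]
```

View pics/s3.png

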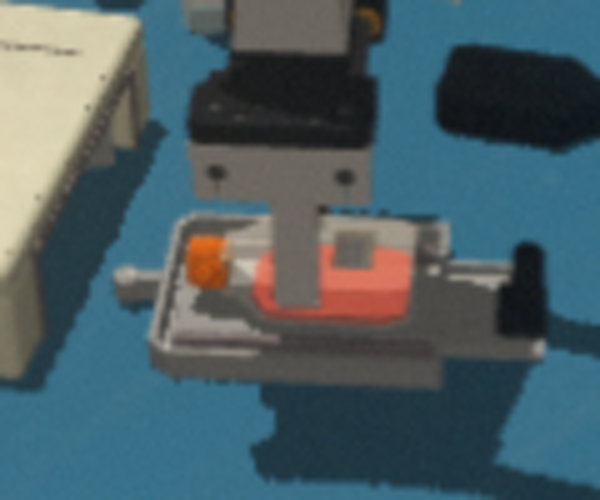

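The flask is about 9 mm above its seat, inside the tray outline, cap at (207,262) and near rib at y≈340. I'll lower it the rest of the way.

Call:
carry_out(
  deltas=[
    {"dx": -0.07, "dy": -0.03, "dz": 0.2, "wx": 0, "wy": 0, "wz": 0, "gripper": 255},
    {"dx": 0, "dy": 0, "dz": 0.15, "wx": 0, "wy": 0, "wz": 0, "gripper": 255},
    {"dx": 0, "dy": 0, "dz": 0.08, "wx": 0, "wy": 0, "wz": 0, "gripper": 255},
    {"dx": 0, "dy": 0, "dz": 0, "wx": 0, "wy": 0, "wz": 0, "gripper": 255},
    {"dx": 0, "dy": 0, "dz": 0, "wx": 0, "wy": 0, "wz": 0, "gripper": 255},
  ],
)

```text
time: 7.25
tool_pos: [0.4978, 0.241, 0.1121]
ee_rot: [3.141, -0.0, 0.626]
wrist_force: [-2.1, -0.7, 3.8]
width: 0.0501
finger_force: 29.9
```

Call:
carry_out(
  deltas=[
    {"dx": 0, "dy": 0, "dz": 0, "wx": 0, "wy": 0, "wz": 0, "gripper": 90},
    {"dx": 0, "dy": 0, "dz": 0, "wx": 0, "wy": 0, "wz": 0, "gripper": 90},
    {"dx": 0, "dy": 0, "dz": 0, "wx": 0, "wy": 0, "wz": 0, "gripper": 90},
    {"dx": 0, "dy": 0, "dz": 0, "wx": 0, "wy": 0, "wz": 0, "gripper": 90},
    {"dx": 0, "dy": 0, "dz": -0.3, "wx": 0, "wy": 0, "wz": 0, "gripper": 90},
    {"dx": 0, "dy": 0, "dz": -0.6, "wx": 0, "wy": 0, "wz": 0, "gripper": 90},
    {"dx": 0, "dy": 0, "dz": -1, "wx": 0, "wy": 0, "wz": 0, "gripper": 90},
    {"dx": 0, "dy": 0, "dz": -1, "wx": 0, "wy": 0, "wz": 0, "gripper": 90},
    {"dx": 0, "dy": 0, "dz": -1, "wx": 0, "wy": 0, "wz": 0, "gripper": 90},
    {"dx": -1, "dy": 0, "dz": -1, "wx": 0, "wy": 0, "wz": 0, "gripper": 90},
    {"dx": -1, "dy": 0, "dz": 0, "wx": 0, "wy": 0, "wz": 0, "gripper": 90},
    {"dx": -1, "dy": 0, "dz": 0, "wx": 0, "wy": 0, "wz": 0, "gripper": 120},
    {"dx": -1, "dy": 0, "dz": 0, "wx": 0, "wy": 0, "wz": 0, "gripper": 120},
    {"dx": -0.9, "dy": 0, "dz": 0, "wx": 0, "wy": 0, "wz": 0, "gripper": 120},
    {"dx": 0, "dy": 0, "dz": 0, "wx": 0, "wy": 0, "wz": 0, "gripper": 120},
  ],
)

```text
time: 8.5
tool_pos: [0.4167, 0.1825, 0.2108]
ee_rot: [3.141, -0.001, 0.625]
wrist_force: [-0.2, 0.5, -0.4]
width: 0.0498
finger_force: 0.0
```

```bash
python3 - <<'E'
from h import *
a=eyes.snapshot("scene"); t=eyes.snapshot("top"); np.save("pics/t4.npy",t);np.save("pics/s4.npy",a)
A=cv2.resize(a[190:265,160:310,::-1],(800,400),interpolation=cv2.INTER_CUBIC)
u,v=[int(x) for x in proj("top",(.5,.22,0))]; print(u,v)
# top: scene crop of scene x5.333 offset (160,190); bottom: top crop x4 offset (155,155)
B=cv2.resize(t[185:235,185:285,::-1],(400,200),interpolation=cv2.INTER_CUBIC)
B=cv2.copyMakeBorder(B,0,0,0,400,cv2.BORDER_CONSTANT)
cv2.imwrite("pics/c4.png",np.vstack([A,B])); o=robot.get_obs();print(o["tool_pos"],o["ee_rot"],o["width"],o["wrist_force"])
E
```

```text
231 195
[0.41872907 0.1836472  0.21076316] [ 3.14074843e+00 -2.86267444e-03  6.25325009e-01] 0.049670214316145864 [-0.56931697  0.50276945 -0.48087329]
```

View pics/c4.png

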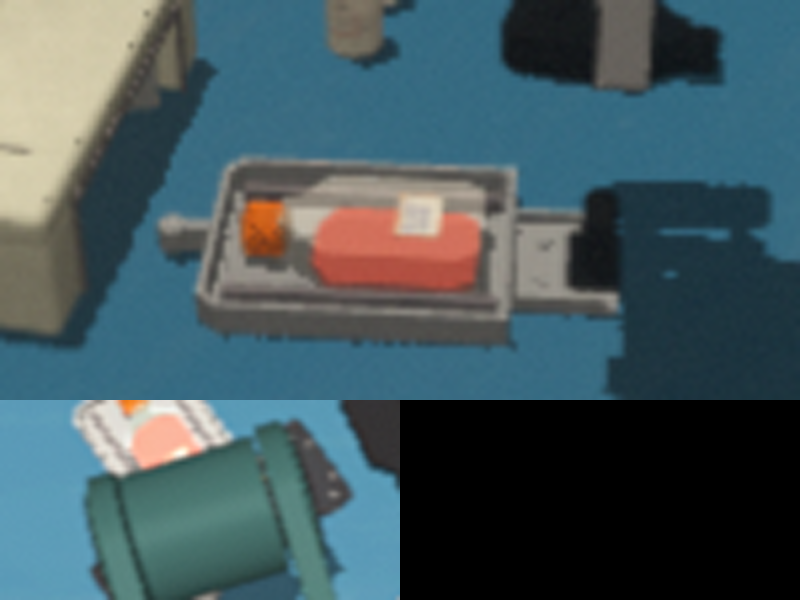

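The flask lies flat between the ribs in the nest: cap at (265,228), near rib at y≈295. The spear tip is at (163,228) and the grip at (595,240). Next I'll refine the reader's yaw and lower onto the grip.

```bash
python3 - <<'E'
from h import *
im=np.load("pics/top0.npy"); h=cv2.cvtColor(im,cv2.COLOR_RGB2HSV).astype(int)
print(im[160,195],im[169,205],im[173,195],im[150,215])
for th in (225,200,170):
    m=((h[:,:,2]>th)&(h[:,:,1]<60)).astype(np.uint8); m[:, :165]=0; m[:,250:]=0; m[:110]=0;
    n,l,s,c=cv2.connectedComponentsWithStats(m); i=l[150,215]; print(th,s[i])
    # front edge: for each column lowest mask pixel
    xs=np.arange(195,240); ys=np.array([np.nonzero(l[:,x]==i)[0].max()+.5 for x in xs])
    P=np.array([onz("top",(x,y),.062)[:2] for x,y in zip(xs,ys)])
    vx,vy,x0,y0=cv2.fitLine(P.astype(np.float32),cv2.DIST_HUBER,0,.01,.01).ravel()
    print("normal yaw",np.degrees(np.arctan2(-vx,vy))%180,(x0,y0),np.nonzero((l==i).any(0))[0][[0,-1]])
    p=cv2.approxPolyDP(cv2.findContours((l==i).astype(np.uint8),0,2)[0][0],3,True)[:,0]
    print([(tuple(q),onz("top",q,.062)[:2].round(3)) for q in p])
E
```

```text
[244 239 220] [ 48  85 101] [116 111  96] [253 251 239]
225 [ 179  117   64   57 1355]
normal yaw 27.999695 (np.float32(0.6050084), np.float32(0.276812)) [179 242]
[((np.int32(227), np.int32(117)), array([0.747, 0.231])), ((np.int32(227), np.int32(128)), array([0.711, 0.231])), ((np.int32(179), np.int32(155)), array([0.626, 0.385])), ((np.int32(188), np.int32(173)), array([0.567, 0.356])), ((np.int32(242), np.int32(144)), array([0.658, 0.184]))]
200 [ 179  117   64   57 1413]
normal yaw 27.97853 (np.float32(0.6110682), np.float32(0.2634178)) [179 242]
[((np.int32(227), np.int32(117)), array([0.747, 0.231])), ((np.int32(224), np.int32(131)), array([0.702, 0.241])), ((np.int32(179), np.int32(155)), array([0.626, 0.385])), ((np.int32(188), np.int32(173)), array([0.567, 0.356])), ((np.int32(242), np.int32(145)), array([0.655, 0.184]))]
170 [ 179  115   65   60 1496]
normal yaw 28.04271 (np.float32(0.60999507), np.float32(0.26341724)) [179 243]
[((np.int32(227), np.int32(115)), array([0.754, 0.231])), ((np.int32(227), np.int32(126)), array([0.718, 0.231])), ((np.int32(222), np.int32(132)), array([0.698, 0.247])), ((np.int32(179), np.int32(154)), array([0.629, 0.385])), ((np.int32(187), np.int32(173)), array([0.567, 0.359])), ((np.int32(243), np.int32(144)), array([0.658, 0.18 ]))]
```

Call:
carry_out(
  deltas=[
    {"dx": 0.13, "dy": 0, "dz": 0.7, "wx": 0, "wy": 0, "wz": 0, "gripper": 120},
    {"dx": 0, "dy": 0, "dz": 1, "wx": 0, "wy": 0, "wz": 0, "gripper": 120},
    {"dx": 0, "dy": 0, "dz": 1, "wx": 0, "wy": 0, "wz": 0, "gripper": 120},
    {"dx": 0, "dy": 0, "dz": 1, "wx": 0, "wy": 0, "wz": 0, "gripper": 120},
    {"dx": 0, "dy": 0, "dz": 0.8, "wx": 0, "wy": 0, "wz": 0, "gripper": 120},
    {"dx": 0, "dy": 0, "dz": 0.4, "wx": 0, "wy": 0, "wz": 0, "gripper": 120},
    {"dx": 0, "dy": 0, "dz": 0.2, "wx": 0, "wy": 0, "wz": 0, "gripper": 120},
    {"dx": 0, "dy": 0, "dz": 0, "wx": 0, "wy": 0, "wz": 0, "gripper": 120},
    {"dx": 0, "dy": 0, "dz": 0, "wx": 0, "wy": 0, "wz": 0, "gripper": 120},
  ],
)

```text
time: 9.35
tool_pos: [0.4214, 0.1854, 0.1083]
ee_rot: [3.141, -0.001, 0.626]
wrist_force: [0.1, -0.0, 0.3]
width: 0.05
finger_force: 0.0
```

Yaw 28.0°, mouth middle (0.612,0.269). I'll grip the block.

Call:
carry_out(
  deltas=[
    {"dx": 0, "dy": 0, "dz": 0, "wx": 0, "wy": 0, "wz": 0, "gripper": 255},
    {"dx": 0, "dy": 0, "dz": 0, "wx": 0, "wy": 0, "wz": 0, "gripper": 255},
    {"dx": 0, "dy": 0, "dz": 0, "wx": 0, "wy": 0, "wz": 0, "gripper": 255},
    {"dx": 0, "dy": 0, "dz": 0, "wx": 0, "wy": 0, "wz": 0, "gripper": 255},
    {"dx": 0, "dy": 0, "dz": 0, "wx": 0, "wy": 0, "wz": 0, "gripper": 255},
    {"dx": 0, "dy": 0, "dz": 0, "wx": 0, "wy": 0, "wz": 0, "gripper": 255},
    {"dx": 0, "dy": 0, "dz": 0, "wx": 0, "wy": 0, "wz": 0, "gripper": 255},
  ],
)

```text
time: 9.93
tool_pos: [0.4207, 0.1852, 0.108]
ee_rot: [3.141, -0.001, 0.626]
wrist_force: [-0.9, -0.2, 3.5]
width: 0.024
finger_force: 30.0
```

Call:
carry_out(
  deltas=[
    {"dx": 0, "dy": 0.05, "dz": 0, "wx": 0, "wy": 0, "wz": 0.07, "gripper": 255},
    {"dx": 0, "dy": 0.1, "dz": 0, "wx": 0, "wy": 0, "wz": 0.13, "gripper": 255},
    {"dx": 0, "dy": 0.1, "dz": 0, "wx": 0, "wy": 0, "wz": 0.16, "gripper": 255},
    {"dx": 0, "dy": 0.1, "dz": 0, "wx": 0, "wy": 0, "wz": 0.16, "gripper": 255},
    {"dx": 0, "dy": 0.1, "dz": 0, "wx": 0, "wy": 0, "wz": 0.16, "gripper": 255},
    {"dx": 0, "dy": 0.1, "dz": 0, "wx": 0, "wy": 0, "wz": 0.16, "gripper": 255},
    {"dx": 0, "dy": 0.1, "dz": 0, "wx": 0, "wy": 0, "wz": 0.16, "gripper": 255},
    {"dx": 0, "dy": 0.1, "dz": 0, "wx": 0, "wy": 0, "wz": 0.1, "gripper": 255},
    {"dx": 0, "dy": 0.05, "dz": 0, "wx": 0, "wy": 0, "wz": 0.06, "gripper": 255},
    {"dx": 0, "dy": 0, "dz": 0, "wx": 0, "wy": 0, "wz": 0, "gripper": 255},
    {"dx": 0, "dy": 0, "dz": 0, "wx": 0, "wy": 0, "wz": 0, "gripper": 255},
  ],
)

```text
time: 10.85
tool_pos: [0.4295, 0.1715, 0.1079]
ee_rot: [3.141, -0.001, 0.485]
wrist_force: [-1.6, 1.7, 5.6]
width: 0.024
finger_force: 30.0
```

```bash
python3 - <<'E'
from h import *
a=eyes.snapshot("scene"); t=eyes.snapshot("top")
A=cv2.resize(a[180:255,160:310,::-1],(800,400),interpolation=cv2.INTER_CUBIC)
B=cv2.resize(t[155:205,175:275,::-1],(400,200),interpolation=cv2.INTER_CUBIC)
B=cv2.copyMakeBorder(B,0,0,0,400,cv2.BORDER_CONSTANT)
cv2.imwrite("pics/c5.png",np.vstack([A,B])); o=robot.get_obs();print(o["tool_pos"],o["ee_rot"],o["width"],o["wrist_force"])
E
```

```text
[0.42952112 0.17151009 0.10792163] [ 3.14139762e+00 -1.24025869e-03  4.85210643e-01] 0.024021845150610472 [-1.51576892  2.00625297  4.69122447]
```

View pics/c5.png

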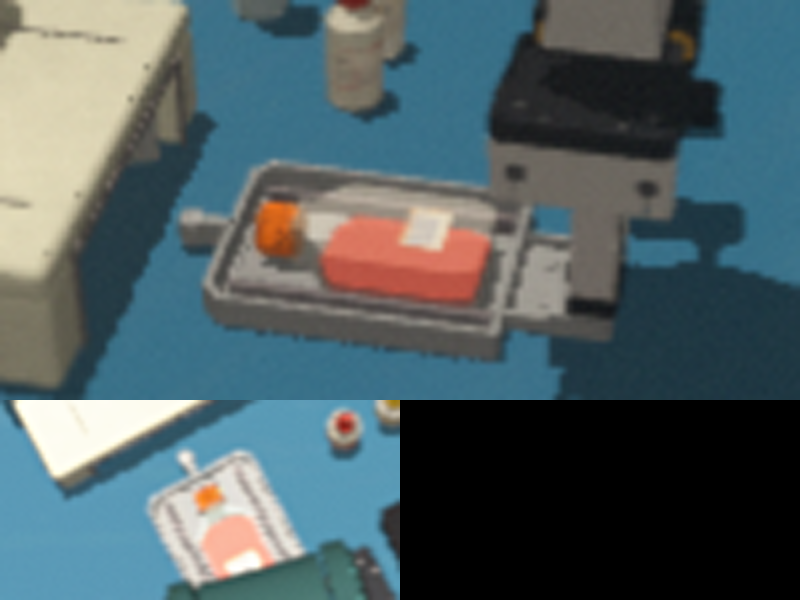

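The tray is lined up with the bay, spear tip about 1 mm off the axis, flask still in its nest and droppers well clear. I'll advance the tray to just short of the lead-ins.

Call:
carry_out(
  deltas=[
    {"dx": 0.1, "dy": 0, "dz": 0, "wx": 0, "wy": 0, "wz": 0, "gripper": 255},
    {"dx": 0.2, "dy": 0, "dz": 0, "wx": 0, "wy": 0, "wz": 0, "gripper": 255},
    {"dx": 0.3, "dy": 0, "dz": 0, "wx": 0, "wy": 0, "wz": 0, "gripper": 255},
    {"dx": 0.3, "dy": 0, "dz": 0, "wx": 0, "wy": 0, "wz": 0, "gripper": 255},
    {"dx": 0.3, "dy": 0, "dz": 0, "wx": 0, "wy": 0, "wz": 0, "gripper": 255},
    {"dx": 0.3, "dy": 0, "dz": 0, "wx": 0, "wy": 0, "wz": 0, "gripper": 255},
    {"dx": 0.3, "dy": 0, "dz": 0, "wx": 0, "wy": 0, "wz": 0, "gripper": 255},
    {"dx": 0.3, "dy": 0, "dz": 0, "wx": 0, "wy": 0, "wz": 0, "gripper": 255},
    {"dx": 0.25, "dy": 0, "dz": 0, "wx": 0, "wy": 0, "wz": 0, "gripper": 255},
    {"dx": 0.2, "dy": 0, "dz": 0, "wx": 0, "wy": 0, "wz": 0, "gripper": 255},
    {"dx": 0.1, "dy": 0, "dz": 0, "wx": 0, "wy": 0, "wz": 0, "gripper": 255},
    {"dx": 0, "dy": 0, "dz": 0, "wx": 0, "wy": 0, "wz": 0, "gripper": 255},
  ],
)

```text
time: 11.95
tool_pos: [0.4761, 0.1954, 0.1079]
ee_rot: [3.14, 0.002, 0.485]
wrist_force: [-3.4, -0.9, 7.1]
width: 0.0237
finger_force: 30.0
```

Call:
carry_out(
  deltas=[
    {"dx": 0.1, "dy": 0, "dz": 0, "wx": 0, "wy": 0, "wz": 0, "gripper": 255},
    {"dx": 0.1, "dy": 0, "dz": 0, "wx": 0, "wy": 0, "wz": 0, "gripper": 255},
    {"dx": 0, "dy": 0, "dz": 0, "wx": 0, "wy": 0, "wz": 0, "gripper": 255},
  ],
)

```text
time: 12.2
tool_pos: [0.4794, 0.1972, 0.108]
ee_rot: [3.14, 0.002, 0.485]
wrist_force: [-2.4, -1.1, 7.6]
width: 0.0237
finger_force: 30.0
```

Now I'll let go, back off behind the grip, and close the fingers to push from behind so the guides can line the tray up.

Call:
carry_out(
  deltas=[
    {"dx": 0, "dy": 0, "dz": -0.1, "wx": 0, "wy": 0, "wz": 0, "gripper": 150},
    {"dx": 0, "dy": 0, "dz": 0, "wx": 0, "wy": 0, "wz": 0, "gripper": 150},
    {"dx": 0, "dy": 0, "dz": 0, "wx": 0, "wy": 0, "wz": 0, "gripper": 150},
    {"dx": -0.3, "dy": 0, "dz": 0, "wx": 0, "wy": 0, "wz": 0, "gripper": 150},
    {"dx": -0.5, "dy": 0, "dz": 0, "wx": 0, "wy": 0, "wz": 0, "gripper": 150},
    {"dx": -0.5, "dy": 0, "dz": 0, "wx": 0, "wy": 0, "wz": 0, "gripper": 150},
    {"dx": -0.2, "dy": 0, "dz": 0, "wx": 0, "wy": 0, "wz": 0, "gripper": 150},
    {"dx": 0, "dy": 0, "dz": 0, "wx": 0, "wy": 0, "wz": 0, "gripper": 255},
    {"dx": 0, "dy": 0, "dz": 0, "wx": 0, "wy": 0, "wz": 0, "gripper": 255},
    {"dx": 0, "dy": 0, "dz": 0, "wx": 0, "wy": 0, "wz": 0, "gripper": 255},
    {"dx": 0, "dy": 0, "dz": 0, "wx": 0, "wy": 0, "wz": 0, "gripper": 255},
    {"dx": 0, "dy": 0, "dz": 0, "wx": 0, "wy": 0, "wz": 0, "gripper": 255},
  ],
)

```text
time: 13.2
tool_pos: [0.4532, 0.1843, 0.1096]
ee_rot: [3.141, -0.0, 0.487]
wrist_force: [0.1, 0.8, -1.0]
width: 0.0092
finger_force: 0.0
```

Call:
carry_out(
  deltas=[
    {"dx": 0.25, "dy": 0, "dz": 0, "wx": 0, "wy": 0, "wz": 0, "gripper": 255},
    {"dx": 0.2, "dy": 0, "dz": 0, "wx": 0, "wy": 0, "wz": 0, "gripper": 255},
    {"dx": 0.07, "dy": 0, "dz": 0, "wx": 0, "wy": 0, "wz": 0, "gripper": 255},
    {"dx": 0.07, "dy": 0, "dz": 0, "wx": 0, "wy": 0, "wz": 0, "gripper": 255},
    {"dx": 0.07, "dy": 0, "dz": 0, "wx": 0, "wy": 0, "wz": 0, "gripper": 255},
    {"dx": 0.07, "dy": 0, "dz": 0, "wx": 0, "wy": 0, "wz": 0, "gripper": 255},
    {"dx": 0.07, "dy": 0, "dz": 0, "wx": 0, "wy": 0, "wz": 0, "gripper": 255},
    {"dx": 0.07, "dy": 0, "dz": 0, "wx": 0, "wy": 0, "wz": 0, "gripper": 255},
    {"dx": 0.07, "dy": 0, "dz": 0, "wx": 0, "wy": 0, "wz": 0, "gripper": 255},
    {"dx": 0.07, "dy": 0, "dz": 0, "wx": 0, "wy": 0, "wz": 0, "gripper": 255},
  ],
)

```text
time: 14.03
tool_pos: [0.4707, 0.1936, 0.1093]
ee_rot: [3.142, 0.0, 0.487]
wrist_force: [-1.2, -0.5, 0.3]
width: 0.0005
finger_force: 0.8
```

Call:
carry_out(
  deltas=[
    {"dx": 0.07, "dy": 0, "dz": 0, "wx": 0, "wy": 0, "wz": 0, "gripper": 255},
    {"dx": 0.07, "dy": 0, "dz": 0, "wx": 0, "wy": 0, "wz": 0, "gripper": 255},
    {"dx": 0.07, "dy": 0, "dz": 0, "wx": 0, "wy": 0, "wz": 0, "gripper": 255},
    {"dx": 0.07, "dy": 0, "dz": 0, "wx": 0, "wy": 0, "wz": 0, "gripper": 255},
  ],
)

```text
time: 14.37
tool_pos: [0.4757, 0.1963, 0.1093]
ee_rot: [-3.142, 0.0, 0.487]
wrist_force: [-1.0, -1.0, -0.6]
width: 0.0001
finger_force: 0.7
```

Call:
carry_out(
  deltas=[
    {"dx": 0.07, "dy": 0, "dz": 0, "wx": 0, "wy": 0, "wz": 0, "gripper": 255},
    {"dx": 0.07, "dy": 0, "dz": 0, "wx": 0, "wy": 0, "wz": 0, "gripper": 255},
    {"dx": 0.07, "dy": 0, "dz": 0, "wx": 0, "wy": 0, "wz": 0, "gripper": 255},
    {"dx": 0.07, "dy": 0, "dz": 0, "wx": 0, "wy": 0, "wz": 0, "gripper": 255},
  ],
)

```text
time: 14.7
tool_pos: [0.4808, 0.199, 0.1094]
ee_rot: [3.142, -0.0, 0.487]
wrist_force: [-0.6, -0.6, -0.3]
width: 0.0004
finger_force: 0.6
```

Call:
carry_out(
  deltas=[
    {"dx": 0.07, "dy": 0, "dz": 0, "wx": 0, "wy": 0, "wz": 0, "gripper": 255},
    {"dx": 0.07, "dy": 0, "dz": 0, "wx": 0, "wy": 0, "wz": 0, "gripper": 255},
    {"dx": 0.07, "dy": 0, "dz": 0, "wx": 0, "wy": 0, "wz": 0, "gripper": 255},
    {"dx": 0.07, "dy": 0, "dz": 0, "wx": 0, "wy": 0, "wz": 0, "gripper": 255},
  ],
)

```text
time: 15.03
tool_pos: [0.4857, 0.2015, 0.1094]
ee_rot: [3.142, -0.0, 0.487]
wrist_force: [-2.0, -1.1, -1.4]
width: 0.0005
finger_force: 0.6
```

Call:
carry_out(
  deltas=[
    {"dx": 0.07, "dy": 0, "dz": 0, "wx": 0, "wy": 0, "wz": 0, "gripper": 255},
    {"dx": 0.07, "dy": 0, "dz": 0, "wx": 0, "wy": 0, "wz": 0, "gripper": 255},
    {"dx": 0.07, "dy": 0, "dz": 0, "wx": 0, "wy": 0, "wz": 0, "gripper": 255},
    {"dx": 0.07, "dy": 0, "dz": 0, "wx": 0, "wy": 0, "wz": 0, "gripper": 255},
  ],
)

```text
time: 15.37
tool_pos: [0.4906, 0.2042, 0.1095]
ee_rot: [3.141, -0.0, 0.487]
wrist_force: [-1.2, -0.3, -0.8]
width: 0.0003
finger_force: 0.6
```

Call:
carry_out(
  deltas=[
    {"dx": 0.07, "dy": 0, "dz": 0, "wx": 0, "wy": 0, "wz": 0, "gripper": 255},
    {"dx": 0.07, "dy": 0, "dz": 0, "wx": 0, "wy": 0, "wz": 0, "gripper": 255},
    {"dx": 0.07, "dy": 0, "dz": 0, "wx": 0, "wy": 0, "wz": 0, "gripper": 255},
    {"dx": 0.07, "dy": 0, "dz": 0, "wx": 0, "wy": 0, "wz": 0, "gripper": 255},
  ],
)

```text
time: 15.7
tool_pos: [0.4956, 0.2068, 0.1094]
ee_rot: [3.142, 0.0, 0.487]
wrist_force: [-0.9, -0.0, -0.9]
width: -0.0
finger_force: 0.6
```

Call:
carry_out(
  deltas=[
    {"dx": 0.07, "dy": 0, "dz": 0, "wx": 0, "wy": 0, "wz": 0, "gripper": 255},
    {"dx": 0.07, "dy": 0, "dz": 0, "wx": 0, "wy": 0, "wz": 0, "gripper": 255},
    {"dx": 0.07, "dy": 0, "dz": 0, "wx": 0, "wy": 0, "wz": 0, "gripper": 255},
    {"dx": 0.07, "dy": 0, "dz": 0, "wx": 0, "wy": 0, "wz": 0, "gripper": 255},
  ],
)

```text
time: 16.03
tool_pos: [0.5006, 0.2094, 0.1095]
ee_rot: [3.142, -0.0, 0.487]
wrist_force: [-1.4, -0.9, -1.5]
width: 0.0004
finger_force: 0.6
```

```bash
python3 - <<'E'
from h import *
a=eyes.snapshot("scene"); t=eyes.snapshot("top")
A=cv2.resize(a[170:245,150:300,::-1],(800,400),interpolation=cv2.INTER_CUBIC)
B=cv2.resize(t[145:195,175:275,::-1],(400,200),interpolation=cv2.INTER_CUBIC)
B=cv2.copyMakeBorder(B,0,0,0,400,cv2.BORDER_CONSTANT)
cv2.imwrite("pics/c6.png",np.vstack([A,B])); o=robot.get_obs();print(o["tool_pos"],o["ee_rot"],o["wrist_force"],o["wrist_torque"])
E
```

```text
[0.50078453 0.20946364 0.10958475] [ 3.14142613e+00 -6.53859420e-04  4.86563515e-01] [-1.53086233 -0.22745261 -1.20922099] [-0.06968203  0.11006746  0.04139317]
```

View pics/c6.png

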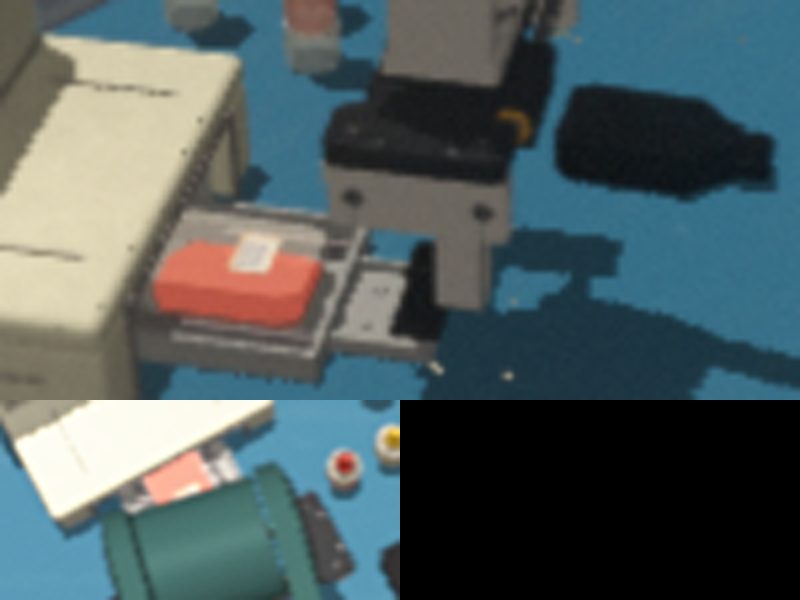

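The tray is about half in, straight and with the flask seated. The closed fingers sit right behind the grip at (465,270). I'll keep pushing.

Call:
carry_out(
  deltas=[
    {"dx": 0.07, "dy": 0, "dz": 0, "wx": 0, "wy": 0, "wz": 0, "gripper": 255},
    {"dx": 0.07, "dy": 0, "dz": 0, "wx": 0, "wy": 0, "wz": 0, "gripper": 255},
    {"dx": 0.07, "dy": 0, "dz": 0, "wx": 0, "wy": 0, "wz": 0, "gripper": 255},
    {"dx": 0.07, "dy": 0, "dz": 0, "wx": 0, "wy": 0, "wz": 0, "gripper": 255},
  ],
)

```text
time: 16.47
tool_pos: [0.5055, 0.212, 0.1096]
ee_rot: [3.141, 0.0, 0.487]
wrist_force: [-1.7, -0.4, 0.7]
width: 0.0003
finger_force: 0.9
```

Call:
carry_out(
  deltas=[
    {"dx": 0.07, "dy": 0, "dz": 0, "wx": 0, "wy": 0, "wz": 0, "gripper": 255},
    {"dx": 0.07, "dy": 0, "dz": 0, "wx": 0, "wy": 0, "wz": 0, "gripper": 255},
    {"dx": 0.07, "dy": 0, "dz": 0, "wx": 0, "wy": 0, "wz": 0, "gripper": 255},
    {"dx": 0.07, "dy": 0, "dz": 0, "wx": 0, "wy": 0, "wz": 0, "gripper": 255},
  ],
)

```text
time: 16.8
tool_pos: [0.5104, 0.2146, 0.1096]
ee_rot: [3.141, -0.0, 0.487]
wrist_force: [-2.4, -0.6, 0.3]
width: 0.001
finger_force: 1.1
```

Call:
carry_out(
  deltas=[
    {"dx": 0.07, "dy": 0, "dz": 0, "wx": 0, "wy": 0, "wz": 0, "gripper": 255},
    {"dx": 0.07, "dy": 0, "dz": 0, "wx": 0, "wy": 0, "wz": 0, "gripper": 255},
    {"dx": 0.07, "dy": 0, "dz": 0, "wx": 0, "wy": 0, "wz": 0, "gripper": 255},
    {"dx": 0.07, "dy": 0, "dz": 0, "wx": 0, "wy": 0, "wz": 0, "gripper": 255},
  ],
)

```text
time: 17.13
tool_pos: [0.5154, 0.2173, 0.1096]
ee_rot: [3.142, -0.0, 0.487]
wrist_force: [-2.5, -1.8, 2.5]
width: 0.0005
finger_force: 1.2
```

Call:
carry_out(
  deltas=[
    {"dx": 0.07, "dy": 0, "dz": 0, "wx": 0, "wy": 0, "wz": 0, "gripper": 255},
    {"dx": 0.07, "dy": 0, "dz": 0, "wx": 0, "wy": 0, "wz": 0, "gripper": 255},
    {"dx": 0.07, "dy": 0, "dz": 0, "wx": 0, "wy": 0, "wz": 0, "gripper": 255},
    {"dx": 0.07, "dy": 0, "dz": 0, "wx": 0, "wy": 0, "wz": 0, "gripper": 255},
  ],
)

```text
time: 17.47
tool_pos: [0.5204, 0.2199, 0.1095]
ee_rot: [3.142, -0.0, 0.487]
wrist_force: [-2.1, -1.1, 1.4]
width: 0.0007
finger_force: 1.2
```

Call:
carry_out(
  deltas=[
    {"dx": 0.07, "dy": 0, "dz": 0, "wx": 0, "wy": 0, "wz": 0, "gripper": 255},
    {"dx": 0.07, "dy": 0, "dz": 0, "wx": 0, "wy": 0, "wz": 0, "gripper": 255},
    {"dx": 0.07, "dy": 0, "dz": 0, "wx": 0, "wy": 0, "wz": 0, "gripper": 255},
    {"dx": 0.07, "dy": 0, "dz": 0, "wx": 0, "wy": 0, "wz": 0, "gripper": 255},
  ],
)

```text
time: 17.8
tool_pos: [0.5253, 0.2225, 0.1095]
ee_rot: [3.142, 0.0, 0.487]
wrist_force: [-3.1, -1.3, 2.4]
width: 0.0004
finger_force: 1.3
```

Call:
carry_out(
  deltas=[
    {"dx": 0.07, "dy": 0, "dz": 0, "wx": 0, "wy": 0, "wz": 0, "gripper": 255},
    {"dx": 0.07, "dy": 0, "dz": 0, "wx": 0, "wy": 0, "wz": 0, "gripper": 255},
    {"dx": 0.07, "dy": 0, "dz": 0, "wx": 0, "wy": 0, "wz": 0, "gripper": 255},
    {"dx": 0.07, "dy": 0, "dz": 0, "wx": 0, "wy": 0, "wz": 0, "gripper": 255},
  ],
)

```text
time: 18.13
tool_pos: [0.5302, 0.2251, 0.1095]
ee_rot: [3.142, 0.0, 0.487]
wrist_force: [-2.4, -0.5, 1.7]
width: 0.0006
finger_force: 1.3
```

Call:
carry_out(
  deltas=[
    {"dx": 0.07, "dy": 0, "dz": 0, "wx": 0, "wy": 0, "wz": 0, "gripper": 255},
    {"dx": 0.07, "dy": 0, "dz": 0, "wx": 0, "wy": 0, "wz": 0, "gripper": 255},
    {"dx": 0.07, "dy": 0, "dz": 0, "wx": 0, "wy": 0, "wz": 0, "gripper": 255},
    {"dx": 0.05, "dy": 0, "dz": 0, "wx": 0, "wy": 0, "wz": 0, "gripper": 255},
  ],
)

```text
time: 18.47
tool_pos: [0.5345, 0.2272, 0.1094]
ee_rot: [3.141, 0.002, 0.487]
wrist_force: [-5.7, -2.3, 4.7]
width: 0.0004
finger_force: 3.0
```

Call:
carry_out(
  deltas=[
    {"dx": 0.05, "dy": 0, "dz": 0, "wx": 0, "wy": 0, "wz": 0, "gripper": 255},
    {"dx": 0.05, "dy": 0, "dz": 0, "wx": 0, "wy": 0, "wz": 0, "gripper": 255},
    {"dx": 0.05, "dy": 0, "dz": 0, "wx": 0, "wy": 0, "wz": 0, "gripper": 255},
  ],
)

```text
time: 18.72
tool_pos: [0.5353, 0.2278, 0.1094]
ee_rot: [-3.142, 0.007, 0.487]
wrist_force: [-10.2, -5.4, 8.2]
width: 0.0005
finger_force: 5.8
```

```bash
python3 - <<'E'
from h import *
o=robot.get_obs();print(o["tool_pos"],o["ee_rot"],o["wrist_force"],o["wrist_torque"])
t=eyes.snapshot("top");a=eyes.snapshot("scene");np.save("pics/s7.npy",a)
g=proj("scene",np.array([.5353+.015*.883,.2278+.015*.47,.036]));print("pred grip top",g)
h=cv2.cvtColor(a,cv2.COLOR_RGB2HSV).astype(int); u,v=g.astype(int)
m=(h[:,:,2]<45).astype(np.uint8); m[:v-12]=0;m[v+25:]=0;m[:,:u-20]=0;m[:,u+20:]=0
n,l,s,c=cv2.connectedComponentsWithStats(m);print(s[1:],c[1:])
# tongue left edge: bright steel vs blue near tongue
f=lambda x,y,z=0.003:proj("scene",np.array([.612,.269,z])+np.r_[np.array([[.883,-.4695],[.4695,.883]])@[x,y],0])
for x in(-.045,-.05,-.055,-.06,-.065,-.07,-.075):
    # gradient along y at left tongue edge y=+.028
    ys=np.linspace(.015,.042,55); vals=[]
    for y in ys:
        p=f(x,y); vals.append(cv2.getRectSubPix(a,(1,1),tuple(map(float,p)))[0,0].astype(float))
    vals=np.array(vals); sat=vals[:,2]-vals[:,0]; k=np.argmax(np.gradient(sat)); print(x,ys[k].round(4),sat[::9].round())
E
```

```text
[0.53532057 0.22779461 0.10942679] [-3.14156971  0.00739719  0.486806  ] [-10.19819629  -5.35822895   8.19750746] [-0.90109816  1.84085099  0.06432806]
pred grip top [212.94568836 215.41866247]
[[207 214  10  18  91]] [[211.78021978 224.04395604]]
-0.045 0.032 [-13. -11.  -7.   7.  54.  77.  78.]
-0.05 0.0315 [-12. -14.  -6.  10.  64.  79.  79.]
-0.055 0.03 [-13. -13.  -6.  14.  74.  78.  80.]
-0.06 0.03 [ -6. -10.  -6.   3.  60.  79.  80.]
-0.065 0.0315 [ -5. -10.  -5.  12.  61.  78.  79.]
-0.07 0.0305 [-3. -9. -5. 11. 69. 80. 79.]
-0.075 0.0295 [ 1. -4. -3.  4. 39. 68. 80.]
```

Call:
carry_out(
  deltas=[
    {"dx": 0.04, "dy": 0, "dz": 0, "wx": 0, "wy": 0, "wz": 0, "gripper": 255},
    {"dx": 0, "dy": 0, "dz": 0, "wx": 0, "wy": 0, "wz": 0, "gripper": 255},
  ],
)

```text
time: 18.98
tool_pos: [0.5359, 0.2281, 0.1094]
ee_rot: [-3.142, 0.007, 0.487]
wrist_force: [-9.5, -5.3, 7.7]
width: 0.0005
finger_force: 5.5
```

Call:
carry_out(
  deltas=[
    {"dx": 0.04, "dy": 0, "dz": 0, "wx": 0, "wy": 0, "wz": 0, "gripper": 255},
    {"dx": 0, "dy": 0, "dz": 0, "wx": 0, "wy": 0, "wz": 0, "gripper": 255},
  ],
)

```text
time: 19.15
tool_pos: [0.5366, 0.2285, 0.1094]
ee_rot: [-3.141, 0.007, 0.487]
wrist_force: [-10.3, -5.2, 7.2]
width: 0.0005
finger_force: 5.5
```

Call:
carry_out(
  deltas=[
    {"dx": 0.04, "dy": 0, "dz": 0, "wx": 0, "wy": 0, "wz": 0, "gripper": 255},
    {"dx": 0.04, "dy": 0, "dz": 0, "wx": 0, "wy": 0, "wz": 0, "gripper": 255},
  ],
)

```text
time: 19.32
tool_pos: [0.5379, 0.2293, 0.1094]
ee_rot: [-3.141, 0.007, 0.487]
wrist_force: [-8.3, -4.9, 7.8]
width: 0.0007
finger_force: 5.3
```

Call:
carry_out(
  deltas=[
    {"dx": 0.04, "dy": 0, "dz": 0, "wx": 0, "wy": 0, "wz": 0, "gripper": 255},
    {"dx": 0.04, "dy": 0, "dz": 0, "wx": 0, "wy": 0, "wz": 0, "gripper": 255},
  ],
)

```text
time: 19.48
tool_pos: [0.5399, 0.2303, 0.1094]
ee_rot: [-3.141, 0.006, 0.487]
wrist_force: [-7.4, -4.3, 6.6]
width: 0.0006
finger_force: 4.3
```

Call:
carry_out(
  deltas=[
    {"dx": 0.04, "dy": 0, "dz": 0, "wx": 0, "wy": 0, "wz": 0, "gripper": 255},
    {"dx": 0.04, "dy": 0, "dz": 0, "wx": 0, "wy": 0, "wz": 0, "gripper": 255},
  ],
)

```text
time: 19.65
tool_pos: [0.5419, 0.2313, 0.1095]
ee_rot: [-3.142, 0.004, 0.487]
wrist_force: [-4.8, -2.7, 4.6]
width: 0.0004
finger_force: 3.1
```

Call:
carry_out(
  deltas=[
    {"dx": 0.05, "dy": 0, "dz": 0, "wx": 0, "wy": 0, "wz": 0, "gripper": 255},
    {"dx": 0.05, "dy": 0, "dz": 0, "wx": 0, "wy": 0, "wz": 0, "gripper": 255},
  ],
)

```text
time: 19.82
tool_pos: [0.5445, 0.2326, 0.1094]
ee_rot: [3.141, 0.001, 0.487]
wrist_force: [-3.0, -0.7, 1.8]
width: 0.0007
finger_force: 1.6
```

Call:
carry_out(
  deltas=[
    {"dx": 0.05, "dy": 0, "dz": 0, "wx": 0, "wy": 0, "wz": 0, "gripper": 255},
    {"dx": 0.05, "dy": 0, "dz": 0, "wx": 0, "wy": 0, "wz": 0, "gripper": 255},
  ],
)

```text
time: 19.98
tool_pos: [0.5463, 0.2336, 0.1094]
ee_rot: [3.142, 0.001, 0.487]
wrist_force: [-5.7, -3.0, 4.6]
width: 0.0003
finger_force: 3.2
```

Call:
carry_out(
  deltas=[
    {"dx": 0.04, "dy": 0, "dz": 0, "wx": 0, "wy": 0, "wz": 0, "gripper": 255},
    {"dx": 0.04, "dy": 0, "dz": 0, "wx": 0, "wy": 0, "wz": 0, "gripper": 255},
  ],
)

```text
time: 20.15
tool_pos: [0.5467, 0.234, 0.1094]
ee_rot: [-3.141, 0.005, 0.487]
wrist_force: [-8.3, -4.3, 7.8]
width: 0.0
finger_force: 4.8
```

Call:
carry_out(
  deltas=[
    {"dx": 0.04, "dy": 0, "dz": 0, "wx": 0, "wy": 0, "wz": 0, "gripper": 255},
    {"dx": 0.02, "dy": 0, "dz": 0, "wx": 0, "wy": 0, "wz": 0, "gripper": 255},
  ],
)

```text
time: 20.32
tool_pos: [0.547, 0.2342, 0.1095]
ee_rot: [-3.141, 0.007, 0.487]
wrist_force: [-10.7, -5.4, 8.8]
width: 0.0003
finger_force: 5.9
```

Call:
carry_out(
  deltas=[
    {"dx": 0.04, "dy": 0, "dz": 0, "wx": 0, "wy": 0, "wz": 0, "gripper": 255},
    {"dx": 0, "dy": 0, "dz": 0, "wx": 0, "wy": 0, "wz": 0, "gripper": 255},
  ],
)

```text
time: 20.48
tool_pos: [0.5473, 0.2344, 0.1095]
ee_rot: [-3.141, 0.008, 0.487]
wrist_force: [-12.8, -6.3, 9.3]
width: 0.0001
finger_force: 6.3
```

Call:
carry_out(
  deltas=[
    {"dx": 0.04, "dy": 0, "dz": 0, "wx": 0, "wy": 0, "wz": 0, "gripper": 255},
    {"dx": 0, "dy": 0, "dz": 0, "wx": 0, "wy": 0, "wz": 0, "gripper": 255},
  ],
)

```text
time: 20.65
tool_pos: [0.5475, 0.2346, 0.1094]
ee_rot: [-3.141, 0.01, 0.487]
wrist_force: [-11.8, -6.1, 10.5]
width: 0.0005
finger_force: 7.2
```

Call:
carry_out(
  deltas=[
    {"dx": 0.03, "dy": 0, "dz": 0, "wx": 0, "wy": 0, "wz": 0, "gripper": 255},
    {"dx": 0, "dy": 0, "dz": 0, "wx": 0, "wy": 0, "wz": 0, "gripper": 255},
  ],
)

```text
time: 20.82
tool_pos: [0.5476, 0.2347, 0.1094]
ee_rot: [-3.141, 0.011, 0.487]
wrist_force: [-13.9, -6.7, 11.9]
width: 0.0003
finger_force: 7.9
```

```bash
python3 - <<'E'
from h import *
o=robot.get_obs();print(o["tool_pos"],o["ee_rot"],o["wrist_force"],o["wrist_torque"])
a=eyes.snapshot("scene");np.save("pics/s8.npy",a)
A=cv2.resize(a[165:240,130:280,::-1],(800,400),interpolation=cv2.INTER_CUBIC)
cv2.imwrite("pics/c8.png",A)
f=lambda x,y,z=0.003:proj("scene",np.array([.612,.269,z])+np.r_[np.array([[.883,-.4695],[.4695,.883]])@[x,y],0])
for z,lo,hi in((0.003,.015,.042),):
  X=np.linspace(-.058,-.02,20);Y=[]
  for x in X:
    ys=np.linspace(lo,hi,109)
    s=np.array([(lambda c:c[2]-c[0])(cv2.getRectSubPix(a,(1,1),tuple(map(float,f(x,y))))[0,0].astype(float)) for y in ys])
    k=np.argmax(s>35); Y.append(ys[k])
  print(np.round(Y,4),np.polyfit(X,Y,1))
E
```

```text
[0.54760858 0.23466129 0.10944522] [-3.14085206  0.01122084  0.4869078 ] [-13.88624885  -6.74900497  11.85801358] [-1.12838593  2.46824148  0.10843167]
[0.0308 0.0305 0.0308 0.031  0.0312 0.0312 0.0315 0.0318 0.0315 0.0308
 0.0308 0.0308 0.031  0.0315 0.0318 0.032  0.032  0.0355 0.015  0.015 ] [-0.17734962  0.02289586]
```

Call:
carry_out(
  deltas=[
    {"dx": -0.1, "dy": 0, "dz": 0, "wx": 0, "wy": 0, "wz": 0, "gripper": 255},
    {"dx": -0.3, "dy": 0, "dz": 0, "wx": 0, "wy": 0, "wz": 0, "gripper": 255},
    {"dx": -0.8, "dy": 0, "dz": 0, "wx": 0, "wy": 0, "wz": 0, "gripper": 255},
    {"dx": -1, "dy": 0, "dz": 0, "wx": 0, "wy": 0, "wz": 0, "gripper": 255},
    {"dx": -1, "dy": 0, "dz": -0.5, "wx": 0, "wy": 0, "wz": 0, "gripper": 255},
    {"dx": -0.5, "dy": 0, "dz": -1, "wx": 0, "wy": 0, "wz": 0, "gripper": 255},
    {"dx": 0, "dy": 0, "dz": -1, "wx": 0, "wy": 0, "wz": 0, "gripper": 255},
    {"dx": 0, "dy": 0, "dz": 0, "wx": 0, "wy": 0, "wz": 0, "gripper": 255},
    {"dx": 0, "dy": 0, "dz": 0, "wx": 0, "wy": 0, "wz": 0, "gripper": 255},
  ],
)

```text
time: 21.62
tool_pos: [0.487, 0.2019, 0.1608]
ee_rot: [3.141, -0.006, 0.487]
wrist_force: [0.3, 0.2, -0.4]
width: 0.0005
finger_force: 0.0
```

```bash
python3 - <<'E'
from h import *
a=eyes.snapshot("scene");b=np.load("pics/s8.npy")
A=np.vstack([cv2.resize(i[175:230,170:280,::-1],(600,300),interpolation=cv2.INTER_CUBIC) for i in(b,a)])
cv2.imwrite("pics/c9.png",A)
f=lambda i: i[190:225,180:208].astype(np.float32).mean(2)
print(cv2.phaseCorrelate(f(b),f(a)), proj("scene",(.56,.24,.01))-proj("scene",(.5512,.2353,.01)))
E
```

```text
((0.9633582669267788, 0.3818945248938803), 0.3803818899172324) [-4.21411703 -0.52928467]
```

View pics/c9.png

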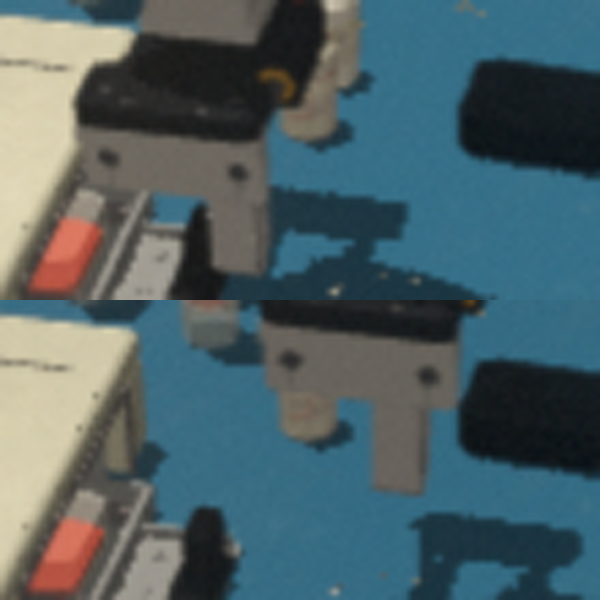

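The tray is in, with the grip at (207,555), the flask seated and the robot clear. There might be a 1–2 mm spring-back, so I'll check by touching the grip again lightly.

Call:
carry_out(
  deltas=[
    {"dx": 0, "dy": 0, "dz": 1, "wx": 0, "wy": 0, "wz": 0, "gripper": 255},
    {"dx": 0, "dy": 0, "dz": 1, "wx": 0, "wy": 0, "wz": 0, "gripper": 255},
    {"dx": 0.7, "dy": 0, "dz": 0.57, "wx": 0, "wy": 0, "wz": 0, "gripper": 255},
    {"dx": 0.9, "dy": 0, "dz": 0, "wx": 0, "wy": 0, "wz": 0, "gripper": 255},
    {"dx": 0.8, "dy": 0, "dz": 0, "wx": 0, "wy": 0, "wz": 0, "gripper": 255},
    {"dx": 0.5, "dy": 0, "dz": 0, "wx": 0, "wy": 0, "wz": 0, "gripper": 255},
    {"dx": 0, "dy": 0, "dz": 0, "wx": 0, "wy": 0, "wz": 0, "gripper": 255},
  ],
)

```text
time: 22.25
tool_pos: [0.5379, 0.2292, 0.1057]
ee_rot: [-3.141, 0.001, 0.487]
wrist_force: [1.1, -0.1, 0.6]
width: 0.0003
finger_force: 0.0
```

Call:
carry_out(
  deltas=[
    {"dx": 0.05, "dy": 0, "dz": 0, "wx": 0, "wy": 0, "wz": 0, "gripper": 255},
    {"dx": 0, "dy": 0, "dz": 0, "wx": 0, "wy": 0, "wz": 0, "gripper": 255},
  ],
)

```text
time: 22.42
tool_pos: [0.537, 0.2288, 0.1066]
ee_rot: [-3.141, 0.002, 0.487]
wrist_force: [-0.0, 0.0, -0.6]
width: 0.0005
finger_force: 0.0
```

Call:
carry_out(
  deltas=[
    {"dx": 0.05, "dy": 0, "dz": 0, "wx": 0, "wy": 0, "wz": 0, "gripper": 255},
    {"dx": 0, "dy": 0, "dz": 0, "wx": 0, "wy": 0, "wz": 0, "gripper": 255},
  ],
)

```text
time: 22.58
tool_pos: [0.5382, 0.2294, 0.1078]
ee_rot: [-3.142, 0.0, 0.487]
wrist_force: [-0.2, 0.4, 0.1]
width: 0.001
finger_force: 0.0
```

Call:
carry_out(
  deltas=[
    {"dx": 0.1, "dy": 0, "dz": 0, "wx": 0, "wy": 0, "wz": 0, "gripper": 255},
    {"dx": 0.1, "dy": 0, "dz": 0, "wx": 0, "wy": 0, "wz": 0, "gripper": 255},
    {"dx": 0, "dy": 0, "dz": 0, "wx": 0, "wy": 0, "wz": 0, "gripper": 255},
  ],
)

```text
time: 22.83
tool_pos: [0.5424, 0.2315, 0.1084]
ee_rot: [3.141, -0.001, 0.487]
wrist_force: [0.3, 0.3, -0.3]
width: 0.0004
finger_force: 0.0
```

Call:
carry_out(
  deltas=[
    {"dx": 0.06, "dy": 0, "dz": 0, "wx": 0, "wy": 0, "wz": 0, "gripper": 255},
    {"dx": 0, "dy": 0, "dz": 0, "wx": 0, "wy": 0, "wz": 0, "gripper": 255},
  ],
)

```text
time: 23.0
tool_pos: [0.5434, 0.232, 0.1082]
ee_rot: [3.141, -0.0, 0.487]
wrist_force: [0.6, 0.8, 0.5]
width: 0.0004
finger_force: 0.0
```

Call:
carry_out(
  deltas=[
    {"dx": 0.06, "dy": 0, "dz": 0, "wx": 0, "wy": 0, "wz": 0, "gripper": 255},
    {"dx": 0, "dy": 0, "dz": 0, "wx": 0, "wy": 0, "wz": 0, "gripper": 255},
  ],
)

```text
time: 23.17
tool_pos: [0.5444, 0.2326, 0.108]
ee_rot: [3.142, -0.0, 0.487]
wrist_force: [0.8, -0.3, -1.2]
width: 0.0004
finger_force: 0.0
```

Call:
carry_out(
  deltas=[
    {"dx": 0.05, "dy": 0, "dz": 0, "wx": 0, "wy": 0, "wz": 0, "gripper": 255},
    {"dx": 0, "dy": 0, "dz": 0, "wx": 0, "wy": 0, "wz": 0, "gripper": 255},
  ],
)

```text
time: 23.33
tool_pos: [0.5452, 0.2331, 0.108]
ee_rot: [3.141, -0.0, 0.487]
wrist_force: [0.1, -0.4, -0.4]
width: 0.0008
finger_force: 0.0
```

No contact yet at 0.5452, while the stops began at about 0.546, so the tray has held at the stops. I'll back off and hand in.

Call:
carry_out(
  deltas=[
    {"dx": -0.5, "dy": 0, "dz": 0, "wx": 0, "wy": 0, "wz": 0, "gripper": 255},
    {"dx": -1, "dy": 0, "dz": 0, "wx": 0, "wy": 0, "wz": 0, "gripper": 255},
    {"dx": -1, "dy": 0, "dz": 0, "wx": 0, "wy": 0, "wz": 0, "gripper": 255},
    {"dx": -1, "dy": 0, "dz": -1, "wx": 0, "wy": 0, "wz": 0, "gripper": 255},
    {"dx": 0, "dy": 0, "dz": -1, "wx": 0, "wy": 0, "wz": 0, "gripper": 255},
    {"dx": 0, "dy": 0, "dz": 0, "wx": 0, "wy": 0, "wz": 0, "gripper": 255},
    {"dx": 0, "dy": 0, "dz": 0, "wx": 0, "wy": 0, "wz": 0, "gripper": 255},
  ],
)

```text
time: 23.92
tool_pos: [0.4842, 0.2005, 0.1494]
ee_rot: [3.141, -0.004, 0.486]
wrist_force: [-1.0, 0.5, -0.1]
width: 0.0001
finger_force: 0.0
```

```bash
python3 -c "
from bench import robot
print(robot.close_job())"
```

```text
the job is handed in; nothing more can be done
None
```

I handed the job in at about 24 s, with no verdict returned: the flask lies flat in the tray's nest, the push force says the tray snapped past the catch and reached its stops (peak about 15.5 N), and the robot is clear.

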